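# Close the coin box with its sliding dovetail lid

## Task

The stall's coin box stands open: pick up its wooden lid, the one with the red grip bar, lay it flat on the box's sill with its narrow end towards the tapered dovetail way, and slide it in until it wedges tight, flush with the mouth of the way. Then let go. The lid with the blue grip bar belongs to another box and is to be left where it lies.

Things in the scene. Friction and masses are not known exactly. Their poses are not given: they have to be found in the camera images.
- lid_red_grip (a point): Centre of the red grip bar (14 thick in x, 50 long in y, 40 mm tall) amid the loose lid that fits; 20 mm above the plate's top, 32 mm above its underside. Plate: wood, 84 mm long (x), 12 thick, flat on the table; underside 80 mm wide at the wide end (-x), 56 at the narrow end (+x); the long edges lean in 5 mm from underside to top. 0.12 kg.
- lid_blue_grip (a point): Centre of the blue grip bar of a lid for another box, 14 mm wider all along (does not fit here), else as the red one. One lid lies on the table left of the coin box and one right of it, which is which varies; their narrow ends point the way's x direction within 25 degrees. Leave the blue one alone.
- way_mouth (a point): Mouth of the coin box's way: floor level (36 mm above the table), midway between the rails. x points along the way into the box, z up. From x = -90 mm to 0 the same floor is a bare sill 120 mm wide, where the whole lid can lie. Rails, 12 mm high with 5 mm overhang, run from x = 0 to 92 mm; the floor between is 80 mm wide at x = 0, 56 at x = 84. Box fixed, dark wood, 192 x 124 mm, coins in a well.
- way_home (a point): Where the red bar's centre is when the lid is wedged tight, its wide end flush with the mouth: 42 mm along x from the mouth, 32 mm above the way's floor. Axes as the mouth's. The overhangs bar putting the lid in from above: it lies on the floor and slides in; the rails centre it, and a push of 10 to 20 N wedges it. The end wall is 8 mm beyond the wedged lid.
There are look-alikes about, which are no part of the job. Leave any yellow look-alike of the part that bears lid_red_grip alone.

How it is judged:
At the end, for the whole second after the job is handed in: Red-barred lid home in the way: bar centre at most 10 mm short of or 12 mm beyond its wedged place, within 10 mm of the middle line, at seated height (-6 to +5 mm), level and in line within 10 degrees. Blue-barred lid within 30 mm of its start (x of lid_red_grip in the frame of way_home between -0.01 and 0.012 m and y of lid_red_grip in the frame of way_home between -0.01 and 0.01 m and z of lid_red_grip in the frame of way_home between -0.006 and 0.005 m and angle between the x axis of lid_red_grip and the x axis of way_home, either way round below 0.17 rad and angle between lid_red_grip's own z axis and vertical below 0.17 rad and distance of lid_blue_grip from where it was at the start of the episode below 0.03 m); the robot touches nothing.
It fails at once if the lid with the blue bar is moved by more than 30 mm (distance of lid_blue_grip from where it was at the start of the episode above 0.03 m).
It also fails if it takes over 38 s, if anything falls off the work surface, if the arm or the gripper's body presses on something with over 40 N, if the wrist force passes 120 N, or if a joint passes its speed limit or range.

## Robot

A 7-joint arm with a two-finger parallel gripper is mounted at the origin on a cart in front of the work surface, level with it; the furniture and walls round the work are solid. World frame = base frame: x ahead of the robot, y to its left, z up, the work surface at z = 0. Lengths are in m, angles in rad, forces in N, time in s.
With the tool pointing down it reaches from about 0.4 to 0.85 m from the base axis. Payload 4.5 kg.
Tool frame: the origin (TCP) lies at the very end of the fingers, on their centre line; the grasp point (between the pads) lies 19 mm behind it (tcp_to_grasp is the z of the grasp point in the tool frame, in m); z points along the fingers, y is the line along which they close (so a half turn about z gives the same grasp; the last joint's range is limited). The gripper opens to 88 mm and grips with 3 to 60 N. Pads are 18 mm wide; open, the fingers measure 123 mm over their backs; the gripper's body (75 mm by 187 mm) begins 45 mm behind the grasp point.
Start: joints at [1.141, 0.689, -0.195, 1.565, 0.157, 0.902, -0.215], TCP at [0.28, -0.559, 0.239] pointing down, gripper open.
Joint ranges: [-3.01, 3.01], [-0.46, 2.08], [-1.47, 1.51], [0.13, 2.56], [-1, 4.14], [0.04, 2.09], [-2.66, 2.66]. Speed limits (rad/s): [2.57, 2.57, 3.14, 3.14, 3.14, 3.14, 3.14].

## Interface

Orientations are given as a unit quaternion [x, y, z, w].
In Python, from plant import * gives the robot as it stands. The module is installed in compiled form; this text tells all that it offers.
- The arm moves only by the shell command python3 -m jog 'ROWS' [OPENING] [FORCE]. ROWS is JSON, a list that holds one entry, the list of rows, each a list of 6 numbers: the shift along the tool's x, y, z in m, then the turn, a rotation vector about the tool's x, y, z in rad. In form: [[[dx, dy, dz, ax, ay, az], ...]]. A call has 1 to 12 rows; each row shifts and turns the commanded pose from where the row before left it, along the tool's axes as they then stand; what a row does not reach is not made up. A row lasts 1/8 s, in which the tool goes at most 62.5 mm and 10.7 degrees, less where a joint would pass 70% of its speed; a pose out of reach is approached as far as the arm can. A call with a gripper value outside its range is refused whole. OPENING is the finger opening in m, from 0 to 0.0881, set as the call begins (- or left out, the last holds). The fingers move at their own pace and stop on an object; FORCE is the grip in N (left out, the last holds). Time passes only in rows, so rows that do not move let the fingers close. It gives the time, the measured TCP pose, the force, the opening and the grip force at its end, in the units of the state.
- get_state(): the state, without advancing time (a new reading comes with each control period).
- snapshot(name): name is "scene" or "top"; returns a dict with "frame" (420x560x3 uint8, red, green, blue), "mtx" (3x3 intrinsics, pixels), "xyz" and "orientation" of the camera in the world. Camera axes: x right, y down, z forward; pixel columns grow to the right and rows downward; lengths in m; the calibration is good to about 2 mm. A picture is of the moment at which its call begins. There is no depth.
- finish_job(): hands the job in; it is judged then, once.
The state is a dict: "clock": time; "q": joint angles; "qd": joint speeds; "joint_torque": joint torques, N m; "tool_pos": TCP position; "eef_rot": TCP orientation; "contact_force": force on the tool from outside, world axes, zero at the start; "moment": the same for the moment, N m; "opening": opening from 0.0 (shut) to 1.0 (fully open); "finger_force": force on a finger pad.
Only numpy, scipy, OpenCV 4.12 (cv2) and the standard library are available. Lean on these libraries where they do the work, as an engineer would, in place of code of your own. Each camera call takes 0.05 s, during which the arm holds its last target. There are 200 camera calls.

## Working session

There is one attempt and no reset: what is moved stays moved. The work goes in short steps, Python scripts to look and compute and a shell command to move; the robot and the scene stay as the last step left them, time stands still between calls to the robot, and variables do not carry over. Pictures are saved under pics/ and viewed, at most 10 in all, crops included, and the job is handed in when it is done.

```bash
mkdir -p pics
python3 - <<'E'
from plant import *
import cv2,json,pickle
d={}
for n in("top","scene"):
    s=snapshot(n);d[n]=s;cv2.imwrite(f"pics/{n}0.png",s["frame"][:,:,::-1]);print(n,s["mtx"],s["xyz"],s["orientation"])
pickle.dump(d,open("s0.pkl","wb"))
print(get_state())
E
```

```text
top [[453.73170455   0.         284.10645838]
 [  0.         453.73170455 205.53213178]
 [  0.           0.           1.        ]] [ 0.33452785 -0.26835583  0.89933254] [ 0.70721699 -0.70296775  0.06595542 -0.03647397]
scene [[452.3375283    0.         287.38934945]
 [  0.         452.3375283  217.62534721]
 [  0.           0.           1.        ]] [ 0.01962429 -0.98918087  0.57555708] [ 0.84048135 -0.23851392  0.12148486 -0.47110895]
{'clock': 0.1, 'q': array([ 1.14081186,  0.68989868, -0.19454666,  1.56621883,  0.15733037,
        0.90250529, -0.21508579]), 'qd': array([ 0.0014435 , -0.00161257,  0.00074196, -0.00210059, -0.0009527 ,
        0.00247959, -0.00191195]), 'joint_torque': array([-4.05275801e-03, -5.28495705e+01, -1.27242275e+00, -1.53837347e+01,
       -5.27627289e-02,  1.98766116e-03,  3.48454228e-05]), 'tool_pos': array([ 0.27930237, -0.55849545,  0.23799746]), 'eef_rot': array([ 9.73218313e-01,  2.29881377e-01, -2.48659361e-04, -7.78397036e-04]), 'contact_force': array([-0.14031329,  0.00849047,  0.6285762 ]), 'moment': array([-0.01995418, -0.00244397, -0.0742489 ]), 'finger_force': 0.0, 'opening': 1.0014412237386408}
```

View pics/top0.png

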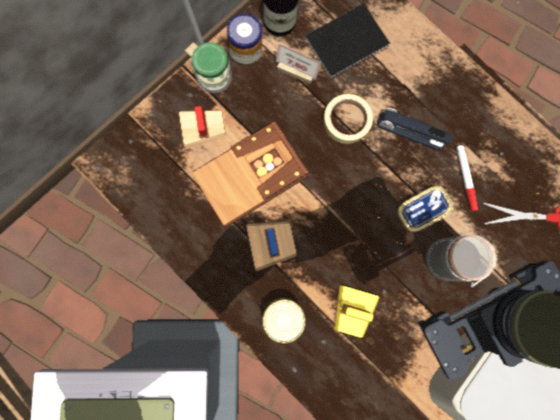

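View pics/scene0.png

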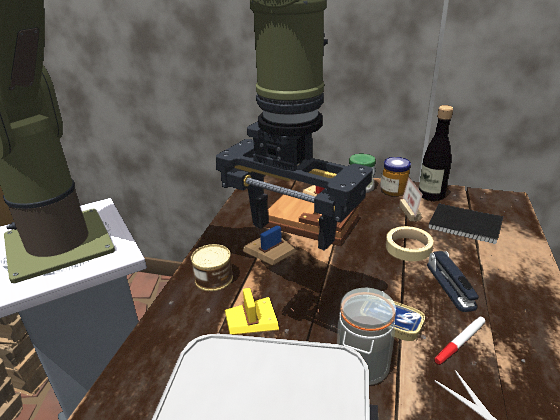

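Top view: the red-barred lid is at about (201,124), the blue-barred one at (272,244) and a yellow look-alike at (355,312). The box spans (195..307,125..222), with its light sill to the lower left, so the way runs to the upper right. The one meant is the red bar at (201,124), the only lid with a red bar. I'll confirm it in an enlarged crop.

Run:
```python
import pickle,cv2
f=pickle.load(open("s0.pkl","rb"))["top"]["frame"][:,:,::-1]
c=cv2.resize(f[90:230,170:320],None,fx=5,fy=5,interpolation=cv2.INTER_CUBIC)[:600]
c=cv2.resize(f[95:230,170:320],(660,594),interpolation=cv2.INTER_CUBIC)
cv2.imwrite("pics/crop0.png",c)
```

```text
(no output)
```

View pics/crop0.png

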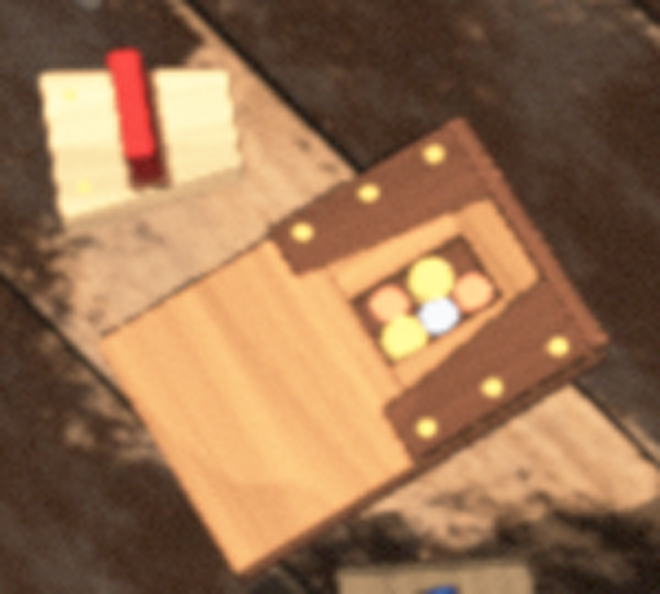

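The crop confirms it: a pale plate with a red bar (bar top about (108–155,48–160) in the crop), narrow end to the right. The box's sill corners are crisp. Now I'll fit the poses.

```bash
cat > h.py <<'E'
import numpy as np,pickle,cv2
from scipy.optimize import least_squares
from scipy.spatial.transform import Rotation as R
def proj(s,P):
    P=np.atleast_2d(P);c=R.from_quat(s["orientation"]).as_matrix()
    p=(P-s["xyz"])@c; p=p@np.array(s["mtx"]).T
    return p[:,:2]/p[:,2:]
def place(v,P):
    x,y,a=v; P=np.atleast_2d(P)
    return np.c_[x+P[:,0]*np.cos(a)-P[:,1]*np.sin(a),y+P[:,0]*np.sin(a)+P[:,1]*np.cos(a),P[:,2]]
def fit(s,P,uv,v0):
    r=least_squares(lambda v:(proj(s,place(v,P))-uv).ravel(),v0,loss='soft_l1')
    return r.x,np.round(r.fun.reshape(-1,2),1)
E
python3 - <<'E'
from h import *
d=pickle.load(open("s0.pkl","rb"));s=d["top"]
cv=lambda l:np.array(l)/4.4+[170,95]-0.4
B=np.array([[-90,60,36],[-90,-60,36],[0,35,48],[0,-35,48],[102,62,48],[102,-62,48]])/1e3
ub=cv([[102,338],[240,575],[297,273],[387,408],[462,118],[607,345]])
vb,rb=fit(s,B,ub,[.4,-.2,0.]) 
best=min((fit(s,B,ub,[.35,-.2,a]) for a in np.arange(-3,3,1.)),key=lambda t:abs(t[1]).sum())
L=np.array([[-7,25,52],[7,25,52],[7,-25,52],[-7,-25,52],[-42,35,12],[42,23,12],[-42,-40,0]])/1e3
ul=cv([[108,52],[137,48],[155,152],[127,160],[40,75],[228,70],[65,218]])
bl=min((fit(s,L,ul,[.35,-.2,a]) for a in np.arange(-3,3,1.)),key=lambda t:abs(t[1]).sum())
print(best,bl)
vb,vl=best[0],bl[0]
print("sill grip",place(vb,[-.046,0,.068]),"home",place(vb,[.042,0,.068]))
# overlay both cams
Lf=np.array([[-42,35,12],[42,23,12],[42,-23,12],[-42,-35,12]])/1e3
Lb=L[:4]
B1=np.array([[-90,60,36],[-90,-60,36],[0,-60,36],[0,60,36]])/1e3
R1=np.array([[0,35,48],[84,23,48],[84,-23,48],[0,-35,48]])/1e3
for n in("top",):
    m=cv2.resize(d[n]["frame"][90:230,165:325,::-1],None,fx=4,fy=4,interpolation=cv2.INTER_CUBIC)
    for v,P in((vl,Lf),(vl,Lb),(vb,B1),(vb,R1)):
        u=(proj(d[n],place(v,P))-[165,90]+.5)*4
        cv2.polylines(m,[u.astype(int)],True,(255,0,255),1)
    cv2.imwrite("pics/ov0.png",m)
from plant import get_state
st=get_state();r=R.from_quat(st["eef_rot"]).as_matrix();print(r.round(3),st["tool_pos"])
E
```

```text
(array([ 0.52168545, -0.23304223, -1.00690082]), array([[-1.5,  0.7],
       [-0.6, -0.6],
       [ 0.6,  0.9],
       [-0.7,  0.8],
       [ 0.7, -2. ],
       [ 1.9, -0.6]])) (array([ 0.6278512 , -0.13951363, -1.40038253]), array([[-0.2, -0.4],
       [ 0.4, -0.5],
       [-0. ,  0.5],
       [-0.9, -0.2],
       [ 0.3, -0.6],
       [-0.2,  0.1],
       [ 0.7,  4.1]]))
sill grip [[ 0.49709925 -0.19416398  0.068     ]] home [[ 0.54413372 -0.26853977  0.068     ]]
[[ 0.894  0.447 -0.001]
 [ 0.447 -0.894  0.001]
 [-0.    -0.002 -1.   ]] [ 0.27930237 -0.55849545  0.23799746]
```

View pics/ov0.png

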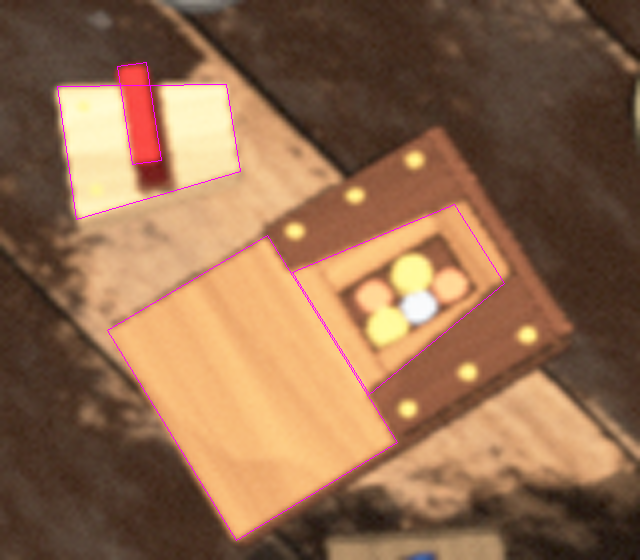

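Overlay matches to about 1 px. I'll check the jars next to the lid for clearance and move over the lid.

```bash
cat >> h.py <<'E'
def ray(s,u):
    k=np.array(s["mtx"]);d=R.from_quat(s["orientation"]).as_matrix()@(np.linalg.inv(k)@[u[0],u[1],1]);return np.array(s["xyz"]),d/np.linalg.norm(d)
def tri(a,ua,b,ub):
    p,d=ray(a,ua);q,e=ray(b,ub);t=np.linalg.lstsq(np.c_[d,-e],q-p,rcond=None)[0];return (p+t[0]*d+q+t[1]*e)/2,np.linalg.norm(p+t[0]*d-q-t[1]*e)
def togo(target,yaw):
    "remaining shift in tool axes and turn about tool z, to TCP target with tool y at yaw"
    from plant import get_state
    st=get_state();r=R.from_quat(st["eef_rot"]).as_matrix()
    w=np.arctan2(r[1,1],r[0,1])
    print("clock",st["clock"],"tcp",st["tool_pos"].round(4),"yawY",w.round(4),"tilt",r[:,2].round(4),"\nshift",(r.T@(np.array(target)-st["tool_pos"])).round(4),"turn z",round(w-yaw,4),"F",st["contact_force"].round(2),"open",st["opening"],"grip",st["finger_force"])
E
python3 -c "
from h import *
d=pickle.load(open('s0.pkl','rb'));print(tri(d['top'],(211,57),d['scene'],(362,159)))"
python3 -m jog '[[[0.05,-0.022,0,0,0,0],[0.05,-0.022,0,0,0,0],[0.05,-0.022,0,0,0,0],[0.05,-0.022,0,0,0,0],[0.05,-0.022,0,0,0,0],[0.05,-0.022,0,0,0,0],[0.05,-0.022,0,0,0,0],[0.05,-0.022,0,0,0,0],[0.05,-0.022,0,0,0,0],[0.05,-0.022,0,0,0,0],[0,0,0,0,0,0.146],[0,0,0,0,0,0.146]]]' 0.06
python3 -m jog '[[[0,0,0,0,0,0],[0,0,0,0,0,0]]]'
python3 -c "
from h import *
togo([.6279,-.1395,.020],-1.4004)"
```

```text
(array([ 0.73458363, -0.16154686,  0.08369285]), np.float64(0.005244499630744067))
clock: 1.6
tool_pos: [0.6284, -0.1374, 0.238]
eef_rot: [0.996, 0.084, -0.001, -0.0]
contact_force: [-0.6, -1.1, -0.1]
opening: 0.681
finger_force: 0.0
clock: 1.85
tool_pos: [0.6281, -0.1386, 0.2385]
eef_rot: [0.996, 0.087, -0.0, -0.0]
contact_force: [0.8, 0.2, 0.5]
opening: 0.681
finger_force: 0.0
clock 1.85 tcp [ 0.6281 -0.1386  0.2385] yawY -1.3968 tilt [-5.e-04  0.e+00 -1.e+00] 
shift [-0.0003  0.0009  0.2185] turn z 0.0036 F [0.82 0.17 0.45] open 0.6809907364601345 grip 0.0
```

```bash
python3 -m jog '[[[0,0.001,0.05,0,0,0.0035],[0,0,0.05,0,0,0],[0,0,0.05,0,0,0],[0,0,0.04,0,0,0],[0,0,0.02,0,0,0],[0,0,0.0085,0,0,0],[0,0,0,0,0,0]]]' 0.06 30
python3 -c "
from h import *
togo([.6279,-.1395,.020],-1.4004)"
python3 -m jog '[[[0,0,0,0,0,0],[0,0,0,0,0,0],[0,0,0,0,0,0],[0,0,0,0,0,0],[0,0,0,0,0,0],[0,0,0,0,0,0]]]' 0.0 30
python3 -m jog '[[[0,0,-0.04,0,0,0],[0,0,-0.04,0,0,0],[0,0,-0.04,0,0,0],[0,0,0,0,0,0],[0,0,0,0,0,0]]]'
python3 - <<'E'
from h import *
from plant import *
vb=[0.52168545,-0.23304223,-1.00690082]
t=place(vb,[-.050,0,.14])[0];print(t);togo(t,vb[2])
s=snapshot("scene");cv2.imwrite("pics/lift.png",s["frame"][100:330,180:460,::-1].repeat(2,0).repeat(2,1))
E
```

```text
clock: 2.72
tool_pos: [0.6292, -0.1397, 0.0209]
eef_rot: [0.996, 0.084, 0.001, 0.0]
contact_force: [0.3, 0.2, -0.3]
opening: 0.682
finger_force: 0.0
clock 2.725 tcp [ 0.6292 -0.1397  0.0209] yawY -1.4022 tilt [ 1.2e-03 -2.0e-04 -1.0e+00] 
shift [-0.0012 -0.0004  0.0009] turn z -0.0018 F [ 0.33  0.17 -0.3 ] open 0.6823329684326591 grip 0.0
clock: 3.48
tool_pos: [0.6286, -0.1396, 0.0203]
eef_rot: [0.996, 0.084, 0.0, 0.0]
contact_force: [-0.5, -0.3, 0.9]
opening: 0.155
finger_force: 30.0
clock: 4.1
tool_pos: [0.6276, -0.1393, 0.1393]
eef_rot: [0.996, 0.084, -0.001, -0.0]
contact_force: [0.0, 0.8, -1.4]
opening: 0.155
finger_force: 30.0
[ 0.49496132 -0.19078326  0.14      ]
clock 4.1 tcp [ 0.6276 -0.1393  0.1393] yawY -1.4024 tilt [-2.e-03  3.e-04 -1.e+00] 
shift [-0.1394  0.0285 -0.0005] turn z -0.3955 F [ 0.04  0.75 -1.43] open 0.15530443957190598 grip 29.996407879516482
```

View pics/lift.png

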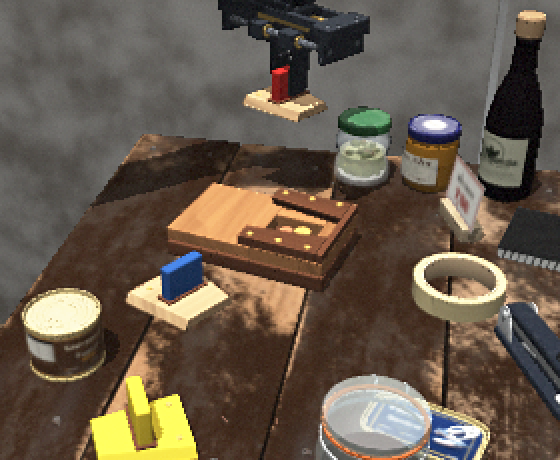

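The lid hangs level in the grip (bar at about (281,85) in the crop), with its narrow end towards the way. Next I'll carry it over the sill.

```bash
python3 -m jog '[[[-0.035,0.007,0,0,0,0],[-0.035,0.007,0,0,0,0],[-0.035,0.007,0,0,0,0],[-0.0345,0.0075,0,0,0,0],[0,0,0,0,0,-0.132],[0,0,0,0,0,-0.132],[0,0,0,0,0,-0.1315],[0,0,0,0,0,0],[0,0,0,0,0,0],[0,0,0,0,0,0]]]'
python3 - <<'E'
from h import *
from plant import *
vb=[0.52168545,-0.23304223,-1.00690082]
t=place(vb,[-.048,0,.060])[0];togo(t,vb[2])
s=snapshot("top");cv2.imwrite("pics/above.png",cv2.resize(s["frame"][90:230,165:325,::-1],None,fx=4,fy=4,interpolation=cv2.INTER_CUBIC))
E
```

```text
clock: 5.4
tool_pos: [0.4956, -0.1909, 0.1399]
eef_rot: [0.961, 0.278, -0.0, -0.0]
contact_force: [0.7, -0.7, -1.3]
opening: 0.156
finger_force: 30.0
clock 5.4 tcp [ 0.4956 -0.1909  0.1399] yawY -1.0081 tilt [-6.e-04  0.e+00 -1.e+00] 
shift [-0.0005  0.0016  0.0799] turn z -0.0012 F [ 0.66 -0.69 -1.34] open 0.15601468809022312 grip 29.996381574310362
```

View pics/above.png

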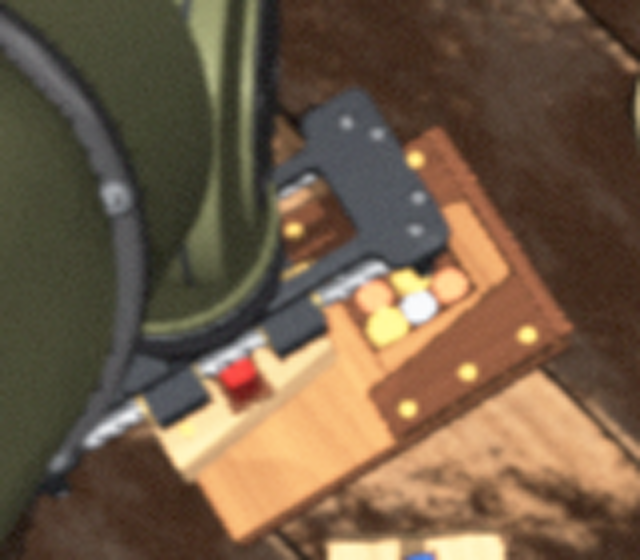

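```bash
python3 -m jog '[[[0,0,0.03,0,0,0],[0,0,0.03,0,0,0],[0,0,0.015,0,0,0],[0,0,0,0,0,0],[0,0,0.004,0,0,0],[0,0,0,0,0,0]]]'
python3 -m jog '[[[0,0,0.002,0,0,0],[0,0,0,0,0,0],[0,0,0,0,0,0]]]'
python3 -m jog '[[[0,0,0.002,0,0,0],[0,0,0,0,0,0],[0,0,0,0,0,0]]]'
```

```text
clock: 6.2
tool_pos: [0.4962, -0.1912, 0.0618]
eef_rot: [0.961, 0.278, 0.0, 0.0]
contact_force: [-0.2, 1.3, -1.0]
opening: 0.156
finger_force: 30.0
clock: 6.58
tool_pos: [0.4959, -0.1911, 0.0593]
eef_rot: [0.961, 0.278, 0.0, 0.0]
contact_force: [-0.5, 0.1, -1.9]
opening: 0.154
finger_force: 30.0
clock: 6.95
tool_pos: [0.4958, -0.191, 0.0572]
eef_rot: [0.961, 0.278, -0.0, 0.0]
contact_force: [-1.1, -0.2, -0.7]
opening: 0.154
finger_force: 30.0
```

```bash
python3 -m jog '[[[0,0,0.001,0,0,0],[0,0,0,0,0,0],[0,0,0,0,0,0]]]'
python3 -m jog '[[[0,0,0.0005,0,0,0],[0,0,0,0,0,0],[0,0,0,0,0,0]]]'
```

```text
clock: 7.32
tool_pos: [0.4959, -0.191, 0.0563]
eef_rot: [0.961, 0.278, 0.0, 0.0]
contact_force: [1.3, 0.1, -0.1]
opening: 0.155
finger_force: 30.0
clock: 7.7
tool_pos: [0.4959, -0.191, 0.0562]
eef_rot: [0.961, 0.278, 0.0, 0.0]
contact_force: [-0.5, 1.4, 5.6]
opening: 0.155
finger_force: 30.0
```

Down on the sill. Now slide in.

```bash
python3 -m jog '[[[0,0.006,0,0,0,0],[0,0.006,0,0,0,0],[0,0.006,0,0,0,0],[0,0.006,0,0,0,0],[0,0.006,0,0,0,0],[0,0,0,0,0,0]]]'
python3 -m jog '[[[0,0.006,0,0,0,0],[0,0.006,0,0,0,0],[0,0.006,0,0,0,0],[0,0.006,0,0,0,0],[0,0,0,0,0,0]]]'
python3 -m jog '[[[0,0.005,0,0,0,0],[0,0.005,0,0,0,0],[0,0.005,0,0,0,0],[0,0.005,0,0,0,0],[0,0,0,0,0,0]]]'
python3 -c "
from h import *
vb=[0.52168545,-0.23304223,-1.00690082]
togo(place(vb,[.042,0,.0562])[0],vb[2])"
```

```text
clock: 8.45
tool_pos: [0.5115, -0.2151, 0.0563]
eef_rot: [0.96, 0.279, -0.0, -0.001]
contact_force: [-2.0, 3.0, 7.3]
opening: 0.157
finger_force: 30.0
clock: 9.07
tool_pos: [0.5245, -0.2355, 0.0563]
eef_rot: [0.96, 0.279, -0.0, -0.001]
contact_force: [-2.0, 2.2, 7.0]
opening: 0.158
finger_force: 30.0
clock: 9.7
tool_pos: [0.5352, -0.2522, 0.0563]
eef_rot: [0.96, 0.279, -0.0, -0.001]
contact_force: [-1.3, 3.2, 7.5]
opening: 0.152
finger_force: 30.0
clock 9.7 tcp [ 0.5352 -0.2522  0.0563] yawY -1.0061 tilt [-6.0e-04  1.6e-03 -1.0e+00] 
shift [-0.0012  0.0186  0.0001] turn z 0.0008 F [-1.35  3.18  7.54] open 0.15202505723194765 grip 30.004376526921988
```

```bash
python3 -m jog '[[[0,0.005,0,0,0,0],[0,0.004,0,0,0,0],[0,0.003,0,0,0,0],[0,0,0,0,0,0]]]'
python3 -m jog '[[[0,0.002,0,0,0,0],[0,0,0,0,0,0],[0,0,0,0,0,0]]]'
python3 -m jog '[[[0,0.002,0,0,0,0],[0,0,0,0,0,0],[0,0,0,0,0,0]]]'
```

```text
clock: 10.2
tool_pos: [0.5413, -0.2619, 0.0563]
eef_rot: [0.96, 0.279, -0.0, -0.001]
contact_force: [-2.1, 4.2, 7.7]
opening: 0.157
finger_force: 30.0
clock: 10.58
tool_pos: [0.5422, -0.2633, 0.0563]
eef_rot: [0.96, 0.279, -0.0, -0.001]
contact_force: [-3.1, 4.7, 7.3]
opening: 0.157
finger_force: 30.0
clock: 10.95
tool_pos: [0.5427, -0.2642, 0.0563]
eef_rot: [0.96, 0.279, -0.001, -0.002]
contact_force: [-3.4, 6.4, 8.3]
opening: 0.158
finger_force: 30.0
```

```bash
python3 -m jog '[[[0,0.003,0,0,0,0],[0,0,0,0,0,0],[0,0,0,0,0,0]]]'
python3 -m jog '[[[0,0.003,0,0,0,0],[0,0,0,0,0,0],[0,0,0,0,0,0]]]'
python3 -c "
from h import *
vb=[0.52168545,-0.23304223,-1.00690082]
togo(place(vb,[.042,0,.0562])[0],vb[2])"
```

```text
clock: 11.32
tool_pos: [0.5435, -0.266, 0.0563]
eef_rot: [0.96, 0.279, -0.002, -0.003]
contact_force: [-5.8, 6.5, 12.3]
opening: 0.156
finger_force: 30.0
clock: 11.7
tool_pos: [0.5445, -0.2683, 0.0563]
eef_rot: [0.96, 0.279, -0.002, -0.003]
contact_force: [-7.0, 7.8, 13.9]
opening: 0.156
finger_force: 30.0
clock 11.7 tcp [ 0.5445 -0.2683  0.0563] yawY -1.005 tilt [-0.0059  0.0049 -1.    ] 
shift [-0.0005  0.      0.0001] turn z 0.0019 F [-7.03  7.76 13.91] open 0.15602666079250038 grip 30.04745526239276
```

```bash
python3 -m jog '[[[0,0.002,-0.0005,0,0,0],[0,0,0,0,0,0],[0,0,0,0,0,0]]]'
python3 -m jog '[[[0,0.002,0,0,0,0],[0,0,0,0,0,0],[0,0,0,0,0,0]]]'
python3 - <<'E'
from h import *
from plant import *
vb=[0.52168545,-0.23304223,-1.00690082]
togo(place(vb,[.042,0,.0562])[0],vb[2])
s=snapshot("scene");cv2.imwrite("pics/push.png",cv2.resize(s["frame"][160:280,240:400,::-1],None,fx=4.8,fy=4.8,interpolation=cv2.INTER_CUBIC))
E
```

```text
clock: 12.08
tool_pos: [0.5446, -0.2685, 0.0563]
eef_rot: [0.96, 0.279, -0.003, -0.005]
contact_force: [-8.0, 10.6, 11.4]
opening: 0.156
finger_force: 30.1
clock: 12.45
tool_pos: [0.5446, -0.2685, 0.0563]
eef_rot: [0.96, 0.28, -0.004, -0.006]
contact_force: [-10.7, 13.4, 16.2]
opening: 0.157
finger_force: 30.1
clock 12.45 tcp [ 0.5446 -0.2685  0.0563] yawY -1.0036 tilt [-0.0109  0.0092 -0.9999] 
shift [-0.0004 -0.0002  0.0001] turn z 0.0033 F [-10.66  13.37  16.2 ] open 0.1566065372690616 grip 30.071121901273727
```

View pics/push.png

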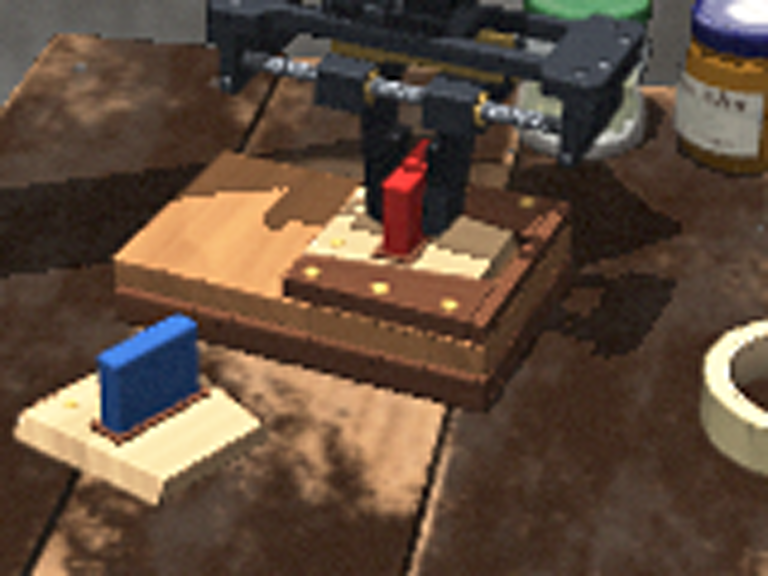

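The lid is wedged: it stopped at 17 N, 0.2 mm from home, with its wide end flush with the rail ends (about (290–360,190–280)). I'll ease off, let go and lift.

```bash
python3 -m jog '[[[0,-0.004,-0.0005,0,0,0],[0,0,0,0,0,0]]]'
python3 -m jog '[[[0,0,0,0,0,0],[0,0,0,0,0,0],[0,0,0,0,0,0],[0,0,0,0,0,0]]]' 0.05
python3 -m jog '[[[0,0,-0.02,0,0,0],[0,0,-0.04,0,0,0],[0,0,-0.05,0,0,0],[-0.05,0,0,0,0,0],[-0.05,0,0,0,0,0],[-0.05,0,0,0,0,0],[0,0,0,0,0,0],[0,0,0,0,0,0]]]'
python3 - <<'E'
from h import *
from plant import *
s=snapshot("top");m=cv2.resize(s["frame"][90:270,165:325,::-1],None,fx=3.3,fy=3.3,interpolation=cv2.INTER_CUBIC)
vb=[0.52168545,-0.23304223,-1.00690082]
for P in([[35,25,88],[49,25,88],[49,-25,88],[35,-25,88]],[[0,35,48],[84,23,48],[84,-23,48],[0,-35,48]]):
    u=(proj(s,place(vb,np.array(P)/1e3))-[165,90]+.5)*3.3
    cv2.polylines(m,[u.astype(int)],True,(255,0,255),1)
cv2.imwrite("pics/end.png",m)
E
```

```text
clock: 12.75
tool_pos: [0.5447, -0.2687, 0.0563]
eef_rot: [0.96, 0.279, -0.002, -0.003]
contact_force: [-4.1, 5.9, 4.5]
opening: 0.159
finger_force: 30.0
clock: 13.25
tool_pos: [0.5473, -0.2725, 0.0568]
eef_rot: [0.961, 0.278, 0.0, 0.0]
contact_force: [0.1, -0.5, 0.4]
opening: 0.561
finger_force: 0.0
clock: 14.25
tool_pos: [0.4214, -0.3522, 0.1679]
eef_rot: [0.961, 0.278, 0.001, 0.001]
contact_force: [0.5, -0.2, 0.3]
opening: 0.566
finger_force: 0.0
```

View pics/end.png

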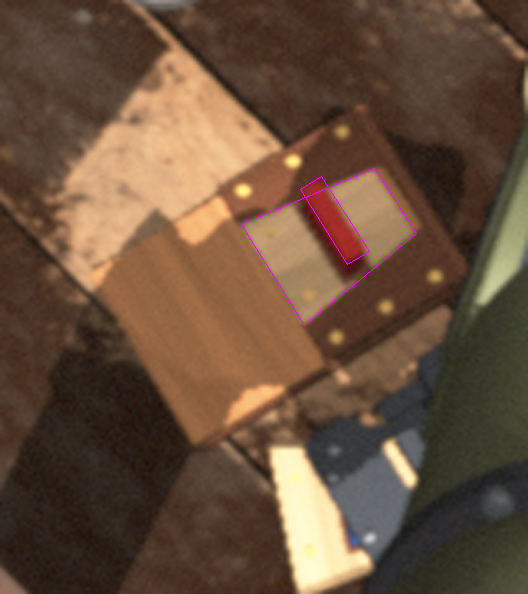

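The released lid lies in the way with its edges on the predicted outline and the bar at about (333,222), within 1–2 mm of home. The gripper hangs well above the undisturbed blue lid.

```bash
python3 -c "
from plant import *
print(finish_job())"
```

```text
the job is handed in; nothing more can be done
None
```

The red-barred lid is wedged flush in the way and let go (bar within about 2 mm of home in the last picture), the blue lid was not touched, and the job is handed in at about 14 s on the robot's clock; no verdict was returned.

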